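# Close an air filter to its vent position and hold it there

### The job

Press the filter disc that lies tilted in the collar of the air filter unit down until it sits flat, then fit the blue bayonet cap over the collar, fully down, with its grip bar along the white lines. Turn the cap clockwise (seen from above) halfway to its lock, until the bar lines up with the yellow lines, never on into the click at the red lines, and finish while still gripping the cap there against its return spring so that the line can be bled. Leave everything else on the bench where it is.

Things in the scene. Friction and masses are not known exactly. Their poses are not given: they have to be found in the camera images.
- unit: Grey air filter unit fixed to the bench: block 124 x 124 x 50 mm high, origin at the centre of its underside, z up. Its flat top (deck) carries an upright aluminium collar. White lines on the deck lie along its x axis (entry), yellow ones halfway, red ones at the lock. Hose stubs reach 94 mm out on its y sides, a gauge 75 mm out on its -x side, all lower than the deck.
- collar_top (a point): Centre of the collar's mouth, on its axis at the rim, 70 mm above the bench; axes as the unit's. The collar is 64 mm across outside, 44 mm inside, 20 mm high above the deck. Its flange has two entry gaps 13 mm wide for the cap's lugs, on the unit's +x and -x sides.
- vent_line (a point): Point on the collar's axis at deck height, 50 mm above the bench; its x axis lies along the yellow lines: 45 degrees clockwise, seen from above, from the unit's x axis. The bar may lie along them either way round.
- lock_line (a point): Point on the collar's axis at deck height; its x axis lies along the red lines, 90 degrees clockwise from the unit's x axis, where there is a hard stop. The lock's spring balls begin to resist at about 60 degrees of turn; beyond 65 degrees the cap counts as driven into the lock.
- disc_boss (a point): Brass filter disc 41 mm across, 6 mm thick, with a green boss 16 mm across, 8 mm high. This point: centre of the boss's top; z is the disc's normal. It starts in the collar tilted about 13 degrees, propped on the unit's +x side by a friction pin that sinks and stays down: about 6 to 8 N straight down on the boss seats it. Seated flat, this point is 72 mm above the bench (2 mm above the rim).
- cap_grip (a point): Centre of the cap's grip bar: 60 mm long (along the cap's x axis), 14 mm wide (y), 36 mm high, blue with a white line on top. It lies 52 mm above the skirt's lower edge, 18 mm above the cup's top. 52 mm above the bench at the start, 102 mm when the cap is fully down on the deck.
- cap: Blue bayonet cap, loose, about 0.13 kg, upright on the bench; origin at the centre of its lower edge. Cup 76 mm across, 34 mm high (inside 69 mm, 30 mm deep). Two lugs 8 mm wide inside the lower edge below the bar's ends; a half turn makes no difference. Fully down it turns only clockwise, against a return spring (0.04 to 0.1 N m) that turns it back if let go.
- fitting: Bystander: brass hex fitting, 22 mm across, 14 mm high; origin at its underside; to be left alone.
- tape_roll: Bystander: black roll, 90 mm across, 24 mm high, lying flat; origin at its underside; to be left alone.
- spray_can: Bystander: yellow can with red cap, 54 mm across, 170 mm high; origin at its underside; to be left alone.
- screw_jar: Bystander: amber jar, 60 mm across, 75 mm high; origin at its underside; to be left alone.
- screwdriver: Bystander: screwdriver lying on the bench; origin at its underside; to be left alone.
- wrench: Bystander: steel wrench lying on the bench; origin at its underside; to be left alone.
- panel_hook: Bystander: flat steel double-wire panel hook, about 100 mm long, lying on the bench; origin at its underside; to be left alone.
Mind the look-alikes: they are no part of the job. Leave any pink, purple or turquoise look-alike of the part that bears disc_boss alone.

How it is judged (in metres and radians):
On the way, in this order (a step that is already met when the one before it is completed fails the run):
1. the filter disc sits flat and fully down in the collar (angle between disc_boss's own z axis and vertical below 0.06 rad and z of disc_boss in the frame of unit below 0.0735 m and horizontal distance between disc_boss and unit below 0.004 m), for 0.2 s.
2. the cap stands fully down on the collar with its bar along the white lines (z of cap_grip in the frame of unit below 0.1065 m and horizontal distance between cap_grip and unit below 0.004 m and angle between cap_grip's own z axis and vertical below 0.08 rad and angle between the x axis of cap_grip and the x axis of unit, either way round below 0.25 rad), for 0.1 s.
At the end, for the whole second after the job is handed in: The disc is flat (within 0.06 rad, at most 1.5 mm high) in the collar; the cap is upright (0.08 rad), centred within 4 mm and down within 4.5 mm on the collar, its grip bar within 0.175 rad (10 degrees) of the yellow lines, still, and the fingers still grip it with more than 2 N (all of step 1 and z of cap_grip in the frame of unit below 0.1065 m and horizontal distance between cap_grip and unit below 0.004 m and angle between cap_grip's own z axis and vertical below 0.08 rad and angle between the x axis of cap_grip and the x axis of vent_line, either way round below 0.175 rad and contact force between the fingers and cap above 2 N and angular speed of cap below 0.15 rad/s and linear speed of cap below 0.02 m/s); the arm keeps its last pose, push and grip.
It fails at once if the cap is driven on into its lock (beyond 65 degrees of turn) (z of cap_grip in the frame of unit below 0.107 m and horizontal distance between cap_grip and unit below 0.008 m and angle between the x axis of cap_grip and the x axis of lock_line, either way round below 0.436 rad).
It fails at once if a bystander is moved by more than 30 mm (distance of any of fitting, tape_roll, spray_can, screw_jar, screwdriver, wrench, panel_hook from where it was at the start of the episode above 0.03 m).
It also fails if it takes over 54 s, if anything falls off the work surface, if the arm or the gripper's body presses on something with over 40 N, if the wrist force passes 120 N, or if a joint passes its speed limit or range.

### The arm

A 6-joint arm with a two-finger parallel gripper is mounted at the origin on the work surface. World frame = base frame: x ahead of the robot, y to its left, z up, the work surface at z = 0. Lengths are in m, angles in degrees, forces in N, time in s.
With the tool pointing down it reaches from about 0.25 to 0.725 m from the base axis. Payload 9.7 kg.
Tool frame: the origin (TCP) lies between the finger pads; the fingertips stand 11 mm ahead of it and the grasp point (between the pads) lies 8 mm behind it; y points along the fingers, x is the direction in which the jaws open and shut, and the axes are right-handed (so a half turn about y gives the same grasp; the last joint's range is limited). The gripper opens to 85 mm and grips with 20 to 120 N. Pads are 22 mm wide; open, the fingers measure 114 mm over their backs; the gripper's body (76 mm by 85 mm) begins 54 mm behind the grasp point. The pads swing forward as they close: fully open they stand 13 mm farther back than shut.
Start: joints at [-74.427, 4.979, 10.078, 95.1, 0, 90], TCP at [0.148, -0.53, 0.242] pointing down, gripper open.
Joint ranges: [-179.16, 179.16], [-48.56, 103.87], [-65.8, 70.77], [-126.05, 130.52], [-82.76, 87.17], [-180, 180]. Speed limits (degrees/s): [127.2, 127.2, 147.25, 180, 180, 180].

### API

Orientations are given as [roll, pitch, yaw] about the fixed x, y, z axes, in that order (R = Rz(yaw) Ry(pitch) Rx(roll)).
In Python, from workcell import bot, vision gives the robot as it stands. The module is installed in compiled form; this text tells all that it offers.
- The arm moves only by the shell command python3 -m crank 'ROWS' [OPENING] [FORCE]. ROWS is text: rows parted by semicolons, each of 6 numbers parted by spaces: the shift along the tool's x, y, z in m, then the turn, a rotation vector about the tool's x, y, z in rad. A call has 1 to 8 rows; each row is the pose to reach, as a shift and turn from the pose commanded when the call began, along the tool's axes at that moment; what a row does not reach only later rows make up. A row lasts 1/10 s, in which the tool goes at most 50 mm and 8.59 degrees, less where a joint would pass 70% of its speed; a pose out of reach is approached as far as the arm can. A call with a gripper value outside its range is refused whole. OPENING is the gripper's target within -1 to 1 (shut at 1, half-way at 0, fully open at -1), set as the call begins (- or left out, the last holds). The fingers move at their own pace and stop on an object; FORCE is the grip in N (left out, the last holds). Time passes only in rows, so rows that repeat a pose let the fingers close. It gives the time, the measured TCP pose, the force and the opening at its end, in the units of the state.
- bot.get_obs(): the state, without advancing time (a new reading comes with each control period).
- vision.camera(name): name is "scene" or "side" or "wrist"; returns the picture (400x640x3 uint8, red, green, blue); there is no depth.
- vision.get_calibration(name): a dict with "fx", "fy", "cx", "cy" (pixels), "rvec" (rotation vector, rad) and "tvec" (3), from world to camera coordinates, as OpenCV has them. Camera axes: x right, y down, z forward; pixel columns grow to the right and rows downward; lengths in m; the calibration is good to about 2 mm. A picture is of the moment at which its call begins: read the wrist's pose just before it. get_calibration takes no time and is no camera call; for the wrist camera it gives the pose at the moment of the call.
- bot.job_done(): hands the job in, once; it reports no verdict.
The state is a dict: "time": time; "q": joint angles; "qd": joint speeds; "joint_efforts": joint torques, N m; "ee_pos": TCP position; "tcp_rot": TCP orientation; "wrist_force": force on the tool from outside, world axes, zero at the start; "torque": the same for the moment, N m; "opening": finger opening in m.
Only numpy, scipy, OpenCV 4.12 (cv2) and the standard library are available. Lean on these libraries where they do the work, as an engineer would, in place of code of your own. Each camera call takes 0.05 s, during which the arm holds its last target. There are 200 camera calls.

## Working session

There is one attempt and no reset: what is moved stays moved. The work goes in short steps, Python scripts to look and compute and a shell command to move; the robot and the scene stay as the last step left them, time stands still between calls to the robot, and variables do not carry over. Pictures are saved under pics/ and viewed, about 8 in all and at most 12, crops included, and the job is handed in when it is done.

```bash
mkdir -p pics
cat > h.py <<'E'
import numpy as np,cv2
from workcell import bot,vision
from scipy.spatial.transform import Rotation as R
def cal(n):
    c=vision.get_calibration(n);K=np.array([[c['fx'],0,c['cx']],[0,c['fy'],c['cy']],[0,0,1]])
    return K,np.array(c['rvec'],float).ravel(),np.array(c['tvec'],float).ravel()
def pix2z(n,uv,z,C=None):
    K,r,t=C or cal(n);M=R.from_rotvec(r).as_matrix();o=-M.T@t
    d=M.T@np.linalg.inv(K)@np.array([uv[0],uv[1],1.]);return o+d*(z-o[2])/d[2]
def proj(n,P,C=None):
    K,r,t=C or cal(n);return cv2.projectPoints(np.array(P,float).reshape(-1,1,3),r,t,K,None)[0].reshape(-1,2)
def snap(n,f):
    im=vision.camera(n);cv2.imwrite('pics/'+f,im[:,:,::-1]);return im
E
python3 - <<'E'
from h import *
o=bot.get_obs();print(o)
a=snap('scene','scene0.png');b=snap('side','side0.png');c=snap('wrist','wrist0.png')
for n in('scene','side','wrist'):
    K,r,t=cal(n);print(n,K[0,0],(-R.from_rotvec(r).as_matrix().T@t).round(3))
E
```

```text
{'time': 0.0, 'q': array([-7.44261386e+01,  5.00934743e+00,  1.00342017e+01,  9.50990382e+01,
        6.92993981e-04,  8.99993362e+01]), 'qd': array([ 0.04977168,  0.02699075, -0.02068181, -0.06863451, -0.01714817,
        0.1348155 ]), 'joint_efforts': array([ 1.35141348e-03, -5.20400620e+01,  4.64796853e+01,  1.67515530e-02,
        1.65986648e-05,  8.98077388e-06]), 'ee_pos': array([ 0.14760969, -0.52959887,  0.24159761]), 'tcp_rot': array([-8.99993061e+01,  7.41838609e-02, -7.44254748e+01]), 'wrist_force': array([ 0.43671277,  0.77909359, -0.1637008 ]), 'torque': array([-0.0078006 , -0.00119826,  0.03780085]), 'opening': 0.0854841773668938}
scene 378.6802149806697 [1.04  0.369 0.783]
side 378.0089997239095 [-0.072  0.786  0.701]
wrist 311.2192524843314 [ 0.225 -0.508  0.373]
```

View pics/scene0.png

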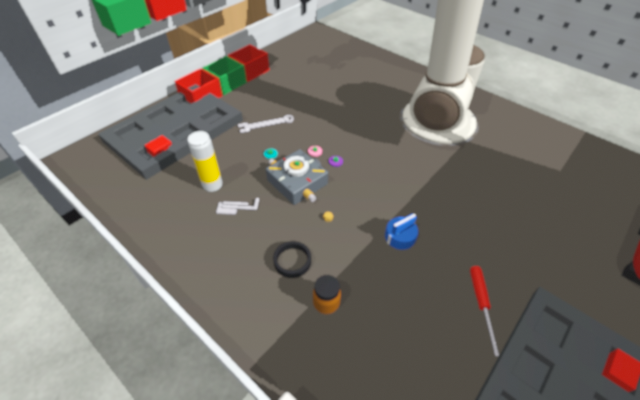

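View pics/side0.png

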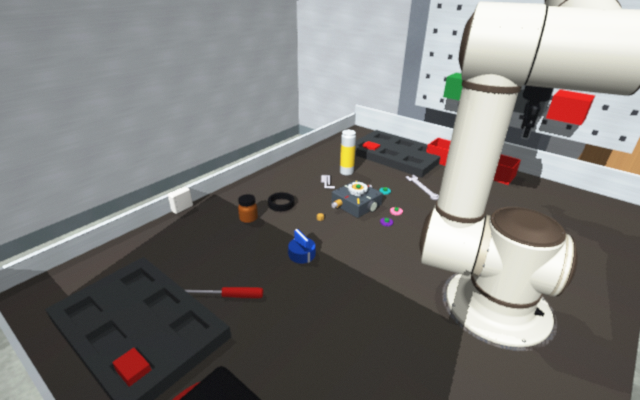

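The scene camera (pic 1) shows the unit at (297,172) with its collar at (296,166), and a green boss on brass in the collar mouth. The cap is at (402,230), with its bar running from about (388,240) to (415,217). The side camera (pic 2) shows the collar at (357,187) and the cap at (302,247).

Candidates for disc_boss are the green one in the collar (296,166), turquoise (271,154), pink (315,151) and purple (336,160). I choose the green one in the collar and will check it in a close crop.

Run:
```python
from h import *
s=cv2.imread('pics/scene0.png');d=cv2.imread('pics/side0.png')
def cr(im,x,y,w,h): return cv2.resize(im[y:y+h,x:x+w],(400,300),interpolation=cv2.INTER_CUBIC)
m=np.vstack([np.hstack([cr(s,256,136,80,60+8-8),cr(s,372,202,60,45)]),np.hstack([cr(d,320,165,80,60),cr(d,276,222,60,45)])])
cv2.imwrite('pics/m1.png',m)
for n,uv,z in(('scene',(296,166),.07),('side',(357,187),.07),('scene',(402,228),.052),('side',(302,243),.052)):print(n,pix2z(n,uv,z).round(4))
```

```text
scene [ 0.5264 -0.1516  0.07  ]
side [ 0.5228 -0.1528  0.07  ]
scene [0.4983 0.1705 0.052 ]
side [0.4787 0.1756 0.052 ]
```

View pics/m1.png

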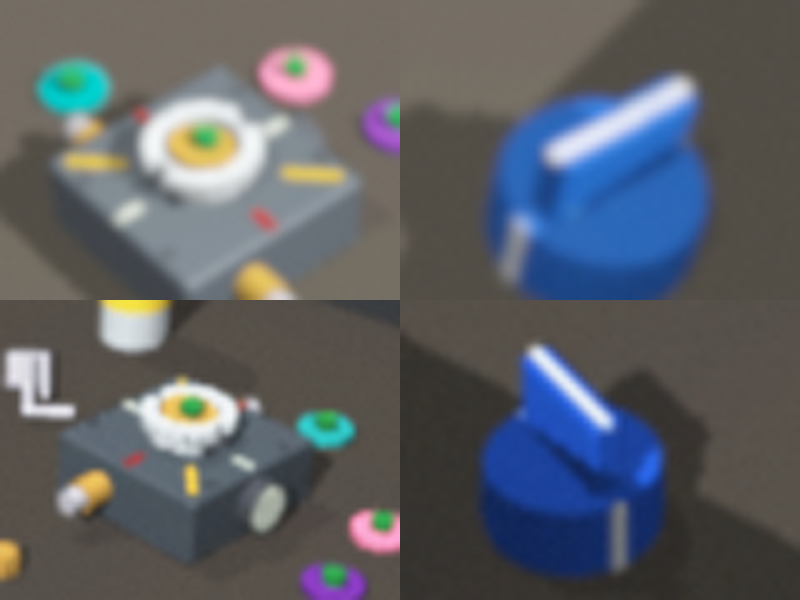

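The crop (pic 3) shows that the green boss sits on brass inside the white collar. The turquoise, pink and purple look-alikes lie off the unit, so my choice stands. The gauge is on the base-facing white-line side, which makes that side -x.

Run:
```python
from h import *
L={'scene':{'w+':(282,178.6),'w-':(311,161),'y1':(275,168.4),'y2':(318.6,170.8)},'side':{'w+':(346,186),'w-':(368.6,197.4),'y2':(358.5,201)}}
for n in L:
    P={k:pix2z(n,v,.05)[:2] for k,v in L[n].items()};print(n,{k:v.round(4) for k,v in P.items()})
    d=P['w+']-P['w-'];print(' yaw',np.degrees(np.arctan2(d[1],d[0])),'mid',(P['w+']+P['w-'])/2)
B={'scene':((394.2,225.3),(415.5,214.5)),'side':((296.3,229.5),(307,240.8))}
for n in B:
    a,b=[pix2z(n,v,.07)[:2] for v in B[n]];d=a-b;print(n,'bar',(a+b)/2,np.linalg.norm(d),np.degrees(np.arctan2(d[1],d[0])))
```

```text
scene {'w+': array([ 0.5717, -0.1611]), 'w-': array([ 0.4697, -0.1487]), 'y1': array([ 0.557 , -0.2025]), 'y2': array([ 0.4845, -0.1075])}
 yaw -6.914993799529815 mid [ 0.52069066 -0.15486822]
side {'w+': array([ 0.5748, -0.1635]), 'w-': array([ 0.4732, -0.1502]), 'y2': array([ 0.4858, -0.1098])}
 yaw -7.445275903085233 mid [ 0.5239777 -0.1568615]
scene bar [0.48650048 0.16744514] 0.06470298414415605 -18.401182537582145
side bar [0.48778828 0.16701674] 0.05982180939292707 -18.912525480536818
```

```bash
cat >> h.py <<'E'
def rel(p,yaw):
    o=bot.get_obs();T=R.from_euler('xyz',o['tcp_rot'],degrees=True);G=R.from_euler('xyz',[-90,0,yaw],degrees=True)
    print('rel',T.inv().apply(np.array(p)-o['ee_pos']).round(4),(T.inv()*G).as_rotvec().round(4),'q',o['q'].round(1),'z',o['ee_pos'].round(4),o['tcp_rot'].round(2),'F',o['wrist_force'].round(1),'t',o['time'])
E
python3 -c "
from h import *
rel([.44,-.145,.25],-97.2)"
```

```text
rel [-0.292  -0.008   0.3849] [ 2.000e-04  3.975e-01 -1.100e-03] q [-74.4   5.   10.   95.1  -0.   90. ] z [ 0.1476 -0.5296  0.2417] [-9.000e+01  7.000e-02 -7.443e+01] F [ 0.  -0.6 -0.4] t 0.15
```

```bash
python3 -m crank '-0.03 0 0.04 0 0.05 0;-0.06 0 0.08 0 0.1 0;-0.09 0 0.12 0 0.15 0;-0.12 -0.003 0.16 0 0.2 0;-0.15 -0.004 0.2 0 0.25 0;-0.18 -0.005 0.24 0 0.3 0;-0.21 -0.006 0.28 0 0.35 0;-0.24 -0.008 0.32 0 0.398 0' -1 60; python3 -c "
from h import *
rel([.44,-.145,.25],-97.2)"
```

```text
time: 0.95
ee_pos: [0.3921, -0.2109, 0.2503]
tcp_rot: [-90.0, -0.0, -97.4]
wrist_force: [0.9, -0.9, -0.3]
opening: 0.085
rel [-0.0715  0.0003  0.0391] [-0.0002 -0.0028  0.0001] q [-28.3  -9.1  -2.7  96.4  -0.  159.1] z [ 0.3921 -0.2109  0.2503] [-8.999e+01 -1.000e-02 -9.736e+01] F [ 0.9 -0.9 -0.3] t 0.95
```

```bash
python3 -m crank '-0.036 0 0.02 0 0 0;-0.072 0 0.039 0 0 0;-0.072 0 0.039 0 0 0;-0.072 0 0.039 0 0 0' 1 60
python3 - <<'E'
from h import *
rel([.44,-.145,.25],-97.2)
C=cal('wrist');a=snap('wrist','w1.png');np.save('w1.npy',np.array([*C[0].ravel(),*C[1],*C[2]]))
print(proj('wrist',[[.522,-.155,.07],[.522,-.155,.05],[.487,.167,.07]],C).round(1))
cv2.imwrite('pics/w1b.png',cv2.resize(a[:,:,::-1],(800,500),interpolation=cv2.INTER_CUBIC))
E
```

```text
time: 1.35
ee_pos: [0.4393, -0.1455, 0.2499]
tcp_rot: [-90.1, -0.0, -97.1]
wrist_force: [0.2, -0.5, 0.1]
opening: 0.0282
rel [-0.0006 -0.0001  0.0006] [0.0009 0.0019 0.    ] q [-18.3  -6.7  -0.6  96.1  -0.  168.8] z [ 0.4393 -0.1455  0.2499] [-90.05  -0.   -97.09] F [ 0.2 -0.5  0.1] t 1.35
[[321.2  92.8]
 [321.3  92.9]
 [ 12.9 169.8]]
```

View pics/w1b.png

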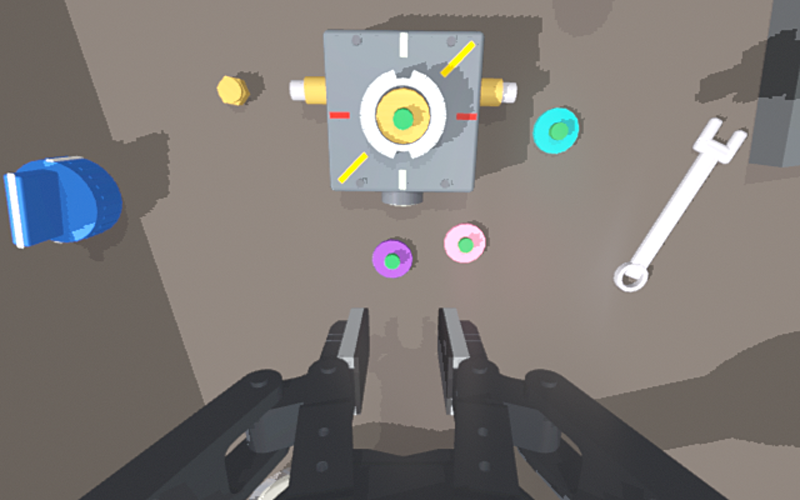

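The wrist view (pic 4, 1.25x) shows the collar centre at (403,115). The white lines are at (404,45) and (403,180), and the yellow ones at (458,59) and (353,168). The boss is at (402,118), and the cap's bar top runs from (12,175) to (19,246).

Run:
```python
from h import *
v=np.load('w1.npy');C=(v[:9].reshape(3,3),v[9:12],v[12:])
f=lambda u,z:pix2z('',(u[0]/1.25,u[1]/1.25),z,C)[:2]
print('collar',f((403,115),.07),'boss',f((402.5,118.5),.075))
a,b=f((404,45),.05),f((403,180),.05);d=a-b;print('white mid',(a+b)/2,np.degrees(np.arctan2(*d[::-1])))
a,b=f((458,59),.05),f((353,168),.05);d=a-b;print('yel mid',(a+b)/2,np.degrees(np.arctan2(*d[::-1])))
a,b=f((340,115.5),.05),f((466,117),.05);d=b-a;print('red mid',(a+b)/2,np.degrees(np.arctan2(*d[::-1])))
a,b=f((12,175),.07),f((19,246),.07);d=a-b;print('bar mid',(a+b)/2,np.degrees(np.arctan2(*d[::-1])))
rel([.523,-.156,.12],-97.2)
```

```text
collar [ 0.52253901 -0.15618644] boss [ 0.52008345 -0.15550148]
white mid [ 0.5219362  -0.15651011] -7.51488883015182
yel mid [ 0.5221203  -0.15639336] -52.61012311899127
red mid [ 0.52179147 -0.15614053] -97.7369238323154
bar mid [0.48762097 0.16716397] -19.44182942520704
rel [-0.0009  0.13    0.0847] [0.0006 0.0003 0.0002] q [-18.4  -6.7  -0.6  96.1  -0.  168.8] z [ 0.439  -0.1463  0.2501] [-9.004e+01 -1.000e-02 -9.718e+01] F [-1.   0.2 -0.5] t 1.4
```

```bash
python3 -m crank '0 0.03 0.04 0 0 0;0 0.07 0.082 0 0 0;0 0.11 0.082 0 0 0;0 0.14 0.082 0 0 0;0 0.145 0.082 0 0 0;0 0.145 0.082 0 0 0;0 0.145 0.082 0 0 0' 1; python3 -c "
from h import *
rel([.5207,-.1560,.083],-97.6)"
```

```text
time: 2.1
ee_pos: [0.521, -0.1575, 0.1076]
tcp_rot: [-89.8, -0.0, -97.3]
wrist_force: [-0.2, -0.8, -0.4]
opening: -0.0001
rel [-0.0015  0.0246 -0.0005] [-0.0029  0.0054  0.0005] q [-16.8   3.5  -6.4  80.   -0.  170.5] z [ 0.521  -0.1575  0.1076] [-8.984e+01 -3.000e-02 -9.729e+01] F [-0.2 -0.8 -0.4] t 2.1
```

```bash
python3 -m crank '-0.0015 0.008 0 0 0 0;-0.0015 0.014 0 0 0 0;-0.0015 0.018 0 0 0 0;-0.0015 0.02 0 0 0 0;-0.0015 0.022 0 0 0 0;-0.0015 0.023 0 0 0 0;-0.0015 0.0235 0 0 0 0;-0.0015 0.0235 0 0 0 0' 1; python3 -c "
from h import *
rel([.5215,-.1563,.083],-97.6)"
```

```text
time: 2.9
ee_pos: [0.5224, -0.1554, 0.0833]
tcp_rot: [-89.7, -0.0, -97.2]
wrist_force: [5.0, -0.2, 5.7]
opening: -0.0003
rel [ 0.001   0.0003 -0.0008] [-0.0045  0.0068  0.0004] q [-16.6   3.9  -8.6  77.2   0.  170.6] z [ 0.5224 -0.1554  0.0833] [-8.974e+01 -3.000e-02 -9.721e+01] F [ 5.  -0.2  5.7] t 2.9
```

```bash
python3 -m crank '0 0.0005 0 0 0 0;0 0.001 0 0 0 0;0 0.0015 0 0 0 0;0 0.0015 0 0 0 0' 1; python3 -m crank '0 0.0005 0 0 0 0;0 0.001 0 0 0 0;0 0.001 0 0 0 0;0 0.001 0 0 0 0' 1
```

```text
time: 3.3
ee_pos: [0.5227, -0.1555, 0.083]
tcp_rot: [-89.7, -0.0, -97.2]
wrist_force: [2.4, 1.4, 14.2]
opening: 0.0002
time: 3.7
ee_pos: [0.5227, -0.1555, 0.083]
tcp_rot: [-89.6, -0.0, -97.2]
wrist_force: [-0.8, 1.2, 22.4]
opening: 0.0
```

```bash
python3 -m crank '0 -0.02 0 0 0 0;0 -0.06 0 0 0 0;0 -0.1 -0.03 0 0 0;0 -0.12 -0.07 0 0 0;0 -0.13 -0.085 0 0 0;0 -0.13 -0.085 0 0 0' -1
python3 - <<'E'
from h import *
rel([.40,.05,.25],71)
C=cal('wrist');a=snap('wrist','w2.png')
u,v=proj('',[.522,-.156,.07],C)[0].astype(int);print(u,v)
u0=max(u-60,0);v0=max(v-45,0);cv2.imwrite('pics/w2b.png',cv2.resize(a[v0:v0+90,u0:u0+120,::-1],(600,450),interpolation=cv2.INTER_CUBIC))
E
```

```text
time: 4.3
ee_pos: [0.4357, -0.1445, 0.2115]
tcp_rot: [-89.8, -0.0, -97.2]
wrist_force: [0.1, 0.9, 0.6]
opening: 0.0849
rel [-0.1884 -0.0388 -0.0598] [ 6.0000e-04 -2.9365e+00  5.4000e-03] q [-18.3  -8.2  -6.2  91.8  -0.  168.9] z [ 0.4357 -0.1445  0.2115] [-8.979e+01 -4.000e-02 -9.725e+01] F [0.1 0.9 0.6] t 4.3
322 88
```

View pics/w2b.png

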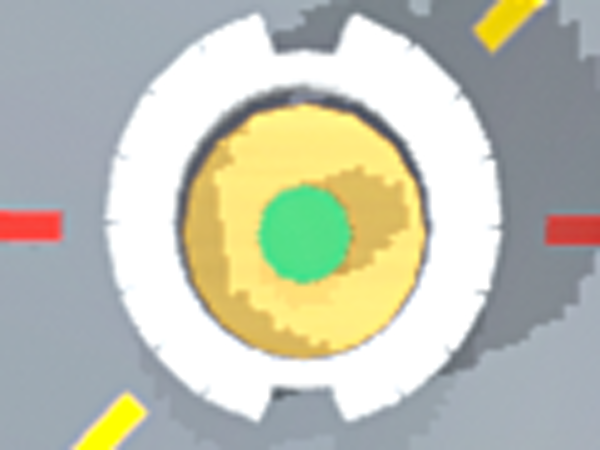

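Pic 5 shows the brass disc even in the bore. The boss is at crop (305,234), the disc centre at (305,231) and the bore centre at about (303,222). I'll check for tilt numerically.

Run:
```python
from h import *
C=cal('wrist');f=lambda x,y,z:pix2z('',(262+x/5,43+y/5),z,C)[:2].round(4)
print('boss',f(305,234,.072),'disc top',f(305,231,.064),'rim',f(303.5,218,.07),'boreedge',f(303,222,.07))
K,r,t=C;M=R.from_rotvec(r).as_matrix();print('cam',-M.T@t,'axis',M[2])
rel([.40,.03,.22],71)
```

```text
boss [ 0.5213 -0.1561] disc top [ 0.5219 -0.1562] rim [ 0.5238 -0.1562] boreedge [ 0.5232 -0.156 ]
cam [ 0.51609649 -0.15467944  0.34189788] axis [-0.31159435  0.03872608 -0.94942575]
rel [-0.1686 -0.0101 -0.0582] [ 3.0000e-04 -2.9364e+00  3.5000e-03] q [-18.3  -8.   -6.2  91.7   0.  168.9] z [ 0.4365 -0.1446  0.2101] [-8.987e+01 -3.000e-02 -9.725e+01] F [ 1.2 -0.2 -0.4] t 4.35
```

```bash
python3 -m crank '-0.03 -0.01 -0.008 0 -0.147 0;-0.06 -0.01 -0.016 0 -0.294 0;-0.09 -0.01 -0.024 0 -0.441 0;-0.12 -0.01 -0.03 0 -0.588 0;-0.15 -0.01 -0.03 0 -0.735 0;-0.18 -0.01 -0.03 0 -0.882 0;-0.2 -0.01 -0.03 0 -1.029 0;-0.2 -0.01 -0.03 0 -1.176 0' -1; python3 -c "
from h import *
rel([.4876,.1672,.20],71)"
```

```text
time: 5.15
ee_pos: [0.4325, 0.0601, 0.2176]
tcp_rot: [-90.1, 0.1, -29.3]
wrist_force: [-0.9, -0.4, 0.1]
opening: 0.0857
rel [-0.0044  0.0175  0.1204] [-1.1000e-03 -1.7512e+00 -2.2000e-03] q [  7.9 -10.8  -7.8  93.1   0.  127.2] z [0.4325 0.0601 0.2176] [-90.05   0.11 -29.33] F [-0.9 -0.4  0.1] t 5.15
```

```bash
python3 -m crank '0 0 0.02 0 -0.147 0;0 0.005 0.04 0 -0.294 0;0 0.01 0.06 0 -0.441 0;0 0.015 0.08 0 -0.588 0;-0.003 0.017 0.1 0 -0.735 0;-0.004 0.017 0.12 0 -0.882 0;-0.004 0.017 0.12 0 -1.029 0;-0.004 0.017 0.12 0 -1.176 0' -1;python3 -m crank '0 0 0 0 -0.147 0;0 0 0 0 -0.294 0;0 0 0 0 -0.441 0;0 0 0 0 -0.575 0;0 0 0 0 -0.575 0;0 0 0 0 -0.575 0' -1
python3 - <<'E'
from h import *
rel([.4876,.1672,.20],71)
C=cal('wrist');a=snap('wrist','w3.png')
print(proj('',[.4876,.1672,.07],C))
cv2.imwrite('pics/w3b.png',cv2.resize(a[:,:,::-1],(800,500),interpolation=cv2.INTER_CUBIC))
E
```

```text
time: 5.95
ee_pos: [0.4886, 0.1648, 0.2001]
tcp_rot: [-89.9, 0.2, 37.9]
wrist_force: [-0.7, -0.8, -0.3]
opening: 0.0854
time: 6.55
ee_pos: [0.4883, 0.1641, 0.2011]
tcp_rot: [-89.9, 0.1, 70.3]
wrist_force: [-0.1, 0.5, 0.5]
opening: 0.0855
rel [0.0027 0.0011 0.0017] [-0.0012 -0.0129 -0.0009] q [18.6 -0.4 -0.  90.4  0.  38.3] z [0.4883 0.1641 0.2011] [-8.993e+01  5.000e-02  7.026e+01] F [-0.1  0.5  0.5] t 6.55
[[325.96593925 191.92056512]]
```

View pics/w3b.png

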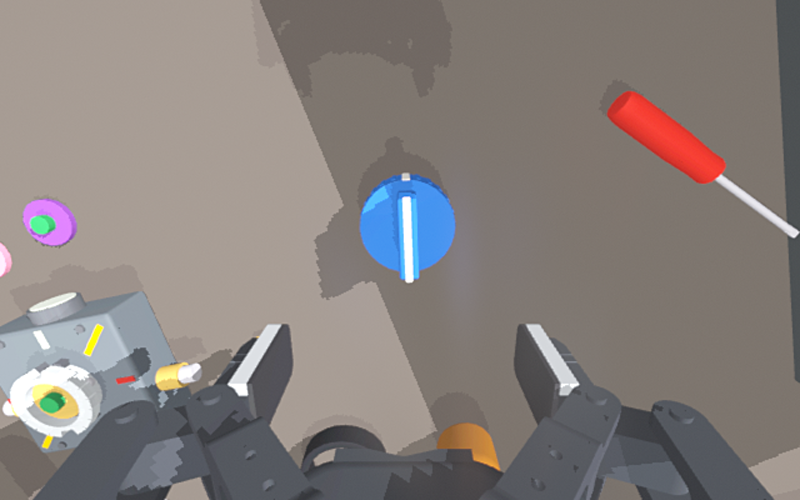

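In pic 6 the bar's white line runs from (407,197) to (409,281) in the 1.25x view, and the cup centre is at (408,224).

Run:
```python
from h import *
C=cal('wrist');f=lambda x,y,z:pix2z('',(x/1.25,y/1.25),z,C)[:2]
a,b=f(407,197,.07),f(409,281,.07);d=b-a;print((a+b)/2,np.linalg.norm(d),np.degrees(np.arctan2(*d[::-1])))
rel([.4875,.167,.048],70.5)
```

```text
[0.48821274 0.16737147] 0.06203325491658757 -18.186174248571866
rel [0.0027 0.1534 0.0015] [-0.001  -0.004  -0.0007] q [18.6 -0.4 -0.  90.5  0.  38.3] z [0.4882 0.164  0.2014] [-8.994e+01  4.000e-02  7.027e+01] F [0.2 0.9 0.3] t 6.6
```

```bash
python3 -m crank '0.003 0.04 0.001 0 -0.01 0;0.003 0.08 0.001 0 -0.01 0;0.003 0.11 0.001 0 -0.01 0;0.003 0.135 0.001 0 -0.01 0;0.003 0.148 0.001 0 -0.01 0;0.003 0.152 0.001 0 -0.01 0;0.003 0.152 0.001 0 -0.01 0;0.003 0.152 0.001 0 -0.01 0' -1;python3 -m crank '0 0 0 0 0 0;0 0 0 0 0 0;0 0 0 0 0 0;0 0 0 0 0 0;0 0 0 0 0 0;0 0 0 0 0 0;0 0 0 0 0 0;0 0 0 0 0 0' 1 60; python3 -c "
from h import *
rel([.4875,.167,.16],70.5)"
```

```text
time: 7.4
ee_pos: [0.4889, 0.1672, 0.0517]
tcp_rot: [-90.1, -0.1, 71.0]
wrist_force: [0.1, -0.4, -0.0]
opening: 0.0854
time: 8.2
ee_pos: [0.4882, 0.167, 0.0505]
tcp_rot: [-90.0, -0.0, 71.0]
wrist_force: [-0.2, 0.6, 2.4]
opening: 0.013
rel [-0.0002 -0.1095  0.0006] [0.0003 0.0095 0.0003] q [ 18.9   1.1 -15.3  73.6   0.   37.8] z [0.4882 0.167  0.0505] [-9.002e+01 -2.000e-02  7.104e+01] F [-0.2  0.6  2.4] t 8.2
```

```bash
python3 -m crank '0 -0.03 0 0 0 0;0 -0.07 0 0 0 0;0 -0.105 0 0 0 0;0 -0.115 0 0 0 0;0 -0.115 0 0 0 0' 1 60; python3 -c "
from h import *
rel([.5225,-.1563,.165],82.4)"
```

```text
time: 8.7
ee_pos: [0.4887, 0.1672, 0.1663]
tcp_rot: [-90.1, -0.1, 71.1]
wrist_force: [-0.6, 0.1, -2.3]
opening: 0.0127
rel [-0.295   0.0011 -0.1371] [ 0.0017 -0.1981  0.0011] q [18.9 -0.6 -4.1 86.4  0.  37.8] z [0.4887 0.1672 0.1663] [-9.009e+01 -7.000e-02  7.105e+01] F [-0.6  0.1 -2.3] t 8.7
```

```bash
python3 -m crank '-0.036 0 -0.017 0 -0.03 0;-0.072 0 -0.034 0 -0.06 0;-0.108 0 -0.051 0 -0.09 0;-0.144 0 -0.068 0 -0.12 0;-0.18 0 -0.085 0 -0.15 0;-0.216 0 -0.1 0 -0.18 0;-0.252 0 -0.117 0 -0.198 0;-0.28 0 -0.13 0 -0.198 0' 1 60;python3 -m crank '-0.015 0 -0.007 0 0 0;-0.015 0 -0.007 0 0 0;-0.015 0 -0.007 0 0 0' 1
python3 - <<'E'
from h import *
rel([.5225,-.1563,.165],82.4)
a=snap('scene','s4.png');b=snap('side','d4.png');c=snap('wrist','w4.png')
def cr(im,p): x,y=int(p[0])-40,int(p[1])-40;print(x,y);return cv2.resize(im[y:y+80,x:x+80,::-1],(400,400),interpolation=cv2.INTER_CUBIC)
P=[.5225,-.1563,.14]
cv2.imwrite('pics/m4.png',np.hstack([cr(a,proj('scene',P)[0]),cr(b,proj('side',P)[0])]))
E
```

```text
time: 9.5
ee_pos: [0.5192, -0.142, 0.1626]
tcp_rot: [-89.8, -0.0, 82.4]
wrist_force: [-0.2, 0.9, -1.5]
opening: 0.013
time: 9.8
ee_pos: [0.5247, -0.1553, 0.1639]
tcp_rot: [-89.9, -0.0, 82.4]
wrist_force: [-0.0, 0.3, -0.7]
opening: 0.0133
rel [-0.0013 -0.0011  0.002 ] [-0.0022 -0.0005  0.0007] q [-16.5   3.8   0.2  86.5   0.   -8.9] z [ 0.5247 -0.1553  0.1639] [-8.987e+01 -4.000e-02  8.237e+01] F [-0.   0.3 -0.7] t 9.8
254 104
319 127
```

View pics/m4.png

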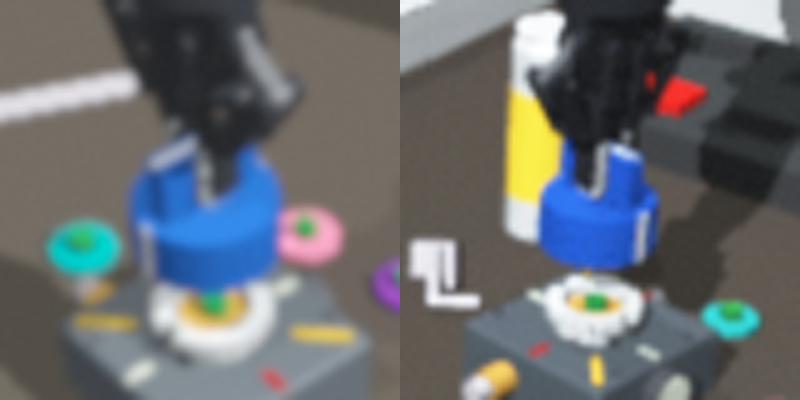

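Pic 7 shows the cap upright in the grip above the collar. The cup edges are at crop columns 130 and 283 (scene) and 137 and 260 (side).

Run:
```python
from h import *
rel([.5225,-.1563,.165],82.4)
for n,c in(('scene',295.3),('side',358.7)):
  for P in([.5243,-.1553,.131],[.5343,-.1553,.131],[.5243,-.1453,.131]): print(n,c,proj(n,P).round(1))
for P in ([.5225,-.1563,.07],[.522,-.1563,.07]):print(proj('scene',P),proj('side',P))
```

```text
rel [-0.0019 -0.      0.0022] [-0.0005  0.0012  0.0003] q [-16.4   3.8   0.2  86.5   0.   -8.9] z [ 0.525  -0.1547  0.165 ] [-8.997e+01 -2.000e-02  8.247e+01] F [ 0.1 -0.3 -1.3] t 9.95
scene 295.3 [[294.6 147.8]]
scene 295.3 [[291.9 149.8]]
scene 295.3 [[297.5 149.6]]
side 358.7 [[358.3 170.4]]
side 358.7 [[355.8 169.5]]
side 358.7 [[356.6 171.5]]
[[295.71433202 164.42349127]] [[357.68017175 186.63807729]]
[[295.84228339 164.32668786]] [[357.8035399  186.68609167]]
```

```bash
python3 -m crank '-0.0018 0.015 0.0015 0 0 0;-0.0018 0.03 0.0015 0 0 0;-0.0018 0.04 0.0015 0 0 0;-0.0018 0.042 0.0015 0 0 0;-0.0018 0.042 0.0015 0 0 0' 1; python3 -m crank '0 0.003 0 0 0 0;0 0.006 0 0 0 0;0 0.008 0 0 0 0;0 0.01 0 0 0 0;0 0.01 0 0 0 0' 1; python3 -c "
from h import *
rel([.523,-.1563,.1005],82.4)"
```

```text
time: 10.45
ee_pos: [0.5231, -0.1572, 0.1229]
tcp_rot: [-90.0, -0.0, 82.4]
wrist_force: [0.3, 0.9, -2.3]
opening: 0.0132
time: 10.95
ee_pos: [0.5232, -0.1575, 0.113]
tcp_rot: [-90.0, -0.0, 82.4]
wrist_force: [0.2, 0.1, -2.0]
opening: 0.0133
rel [0.0011 0.0125 0.0003] [-0.0004 -0.0002  0.0001] q [-16.7   3.9  -5.3  80.8   0.   -9.1] z [ 0.5232 -0.1575  0.113 ] [-8.998e+01 -1.000e-02  8.239e+01] F [ 0.2  0.1 -2. ] t 10.95
```

```bash
python3 -m crank '0.0005 0.003 0 0 0 0;0.0005 0.006 0 0 0 0;0.0005 0.008 0 0 0 0;0.0005 0.01 0 0 0 0;0.0005 0.012 0 0 0 0;0.0005 0.013 0 0 0 0;0.0005 0.013 0 0 0 0' 1; python3 -c "
from h import *
rel([.523,-.1563,.1005],82.4)"
```

```text
time: 11.65
ee_pos: [0.5234, -0.1569, 0.1005]
tcp_rot: [-90.0, 0.0, 82.4]
wrist_force: [-0.8, 0.7, 0.5]
opening: 0.0133
rel [ 0.0006 -0.      0.0005] [ 0.0002 -0.0001 -0.    ] q [-16.7   4.1  -6.6  79.4   0.   -9.1] z [ 0.5234 -0.1569  0.1005] [-90.01   0.    82.39] F [-0.8  0.7  0.5] t 11.65
```

```bash
python3 -m crank '0 0.0005 0 0 0 0;0 0.001 0 0 0 0;0 0.0015 0 0 0 0;0 0.0015 0 0 0 0' 1
python3 - <<'E'
from h import *
rel([.523,-.1563,.1005],37.4)
print(bot.get_obs()['torque'])
E
```

```text
time: 12.05
ee_pos: [0.5234, -0.157, 0.1004]
tcp_rot: [-90.1, 0.0, 82.4]
wrist_force: [-5.7, 2.8, 12.7]
opening: 0.0131
rel [ 0.0006 -0.0001  0.0005] [1.300e-03 7.852e-01 3.000e-04] q [-16.7   4.   -6.6  79.3   0.   -9.1] z [ 0.5234 -0.157   0.1004] [-9.007e+01  1.000e-02  8.239e+01] F [-5.7  2.8 12.7] t 12.05
[0.39226002 1.22780526 0.0077555 ]
```

```bash
python3 -m crank '0 -0.0005 0 0 0 0;0 -0.0005 0 0 0.08 0;0 -0.0005 0 0 0.18 0;0 -0.0005 0 0 0.28 0;0 -0.0005 0 0 0.38 0;0 -0.0005 0 0 0.38 0' 1 100; python3 -c "
from h import *
rel([.523,-.1563,.1005],37.4)
print(bot.get_obs()['torque'])"
```

```text
time: 12.65
ee_pos: [0.5239, -0.157, 0.1005]
tcp_rot: [-90.1, -0.0, 60.4]
wrist_force: [-1.4, 2.9, 7.4]
opening: 0.0125
rel [0.0002 0.     0.0011] [0.0016 0.402  0.0009] q [-16.7   4.   -6.6  79.3   0.   12.9] z [ 0.5239 -0.157   0.1005] [-9.010e+01 -3.000e-02  6.043e+01] F [-1.4  2.9  7.4] t 12.65
[ 0.31991279  0.49297787 -0.16123811]
```

```bash
python3 -m crank '0 0 0 0 0.08 0;0 0 0 0 0.18 0;0 0 0 0 0.28 0;0 0 0 0 0.36 0;0 0 0 0 0.405 0;0 0 0 0 0.405 0;0 0 0 0 0.405 0' 1 100
python3 - <<'E'
from h import *
rel([.523,-.1563,.1005],37.4)
print(bot.get_obs()['torque'])
a=snap('scene','s5.png');b=snap('side','d5.png')
def cr(im,p): x,y=int(p[0])-30,int(p[1])-30;print(x,y);return cv2.resize(im[y:y+60,x:x+60,::-1],(400,400),interpolation=cv2.INTER_CUBIC)
P=[.5225,-.1563,.10]
cv2.imwrite('pics/m5.png',np.hstack([cr(a,proj('scene',P)[0]),cr(b,proj('side',P)[0])]))
E
```

```text
time: 13.35
ee_pos: [0.5237, -0.157, 0.1006]
tcp_rot: [-90.1, -0.1, 37.4]
wrist_force: [-3.1, 1.2, 8.6]
opening: 0.0124
rel [-0.0002  0.0001  0.0009] [0.0011 0.0001 0.0011] q [-16.7   4.   -6.6  79.3   0.   35.9] z [ 0.5237 -0.157   0.1006] [-9.006e+01 -6.000e-02  3.741e+01] F [-3.1  1.2  8.6] t 13.35
[ 0.36579483  0.73698197 -0.1022378 ]
265 126
328 148
```

View pics/m5.png

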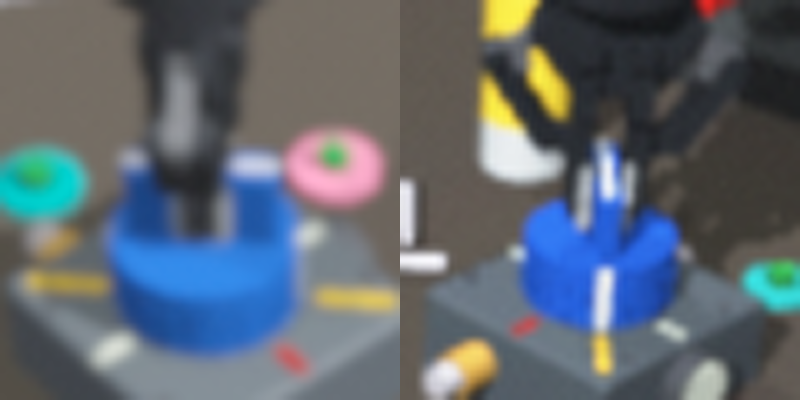

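Pic 8 shows the cap down on the deck. Its skirt stripe at (603,300) stands directly over the yellow line at (603,353), and the bar is parallel to the yellow lines. The torque of about 0.1 N m is consistent with the return spring, so I'm handing in.

Run:
```python
from h import *
a,b=[pix2z('scene',u,.12)[:2] for u in((283.5,149.5),(307,151))];d=a-b;print('bar',(a+b)/2,np.degrees(np.arctan2(*d[::-1])))
bot.job_done();o=bot.get_obs();print(o['time'],o['ee_pos'],o['tcp_rot'],o['wrist_force'],o['opening'])
```

```text
bar [ 0.52140493 -0.15650786] -53.53749534379423
the job is handed in; nothing more can be done
the job is handed in; nothing more can be done
```

The job is handed in at about 13.5 s of the 54 s allowed; no verdict is reported. The disc is pressed flat, and the cap is fully down and turned clockwise to the yellow lines. It is still gripped there at 100 N, against its return spring.

- **Disc:** I pressed the green boss until it stopped at 72 mm, with the force rising to 22 N. A picture afterwards showed it even in the bore, with the boss 1 to 2 mm off centre (limit 4 mm). A rough tilt estimate from that picture came out at about 4°, over the 3.4° limit. I trusted the 72 mm stop height instead, because that picture reading is only good to about half a millimetre.
- **Cap:** It went over the collar along the white lines without catching and bottomed at the expected height. I turned it 45°, well short of the lock.
- **Last checks:** The bar measured -53.5° in the scene picture, with the yellow lines at -52.6°. Its centre was about 1 mm from the collar axis. The side picture showed the cap's stripe right over the yellow line, and the wrist torque was about 0.1 N m, which fits the return spring.
- **Not checked:** I could not read the state after handing in, because those calls were refused. I also did not measure the bystanders' positions at the end, but no move went near them.

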